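# Roll a lime into the zesting clamp and hold the clamp shut

### The arm

A 7-joint arm with a two-finger parallel gripper is mounted at the origin on a cart in front of the work surface, level with it; the furniture and walls round the work are solid. World frame = base frame: x ahead of the robot, y to its left, z up, the work surface at z = 0. Lengths are in m, angles in rad, forces in N, time in s.
With the tool pointing down it reaches from about 0.4 to 0.85 m from the base axis. Payload 10.4 kg.
Tool frame: the origin (TCP) lies between the finger pads; the fingertips stand 25 mm ahead of it and the grasp point (between the pads) lies 6 mm ahead of it; x points along the fingers, y is the direction in which the jaws open and shut, and the axes are right-handed (so a half turn about x gives the same grasp; the last joint's range is limited). The gripper opens to 87 mm and grips with 3 to 60 N. Pads are 19 mm wide; open, the fingers measure 117 mm over their backs; the gripper's body (75 mm by 190 mm) begins 51 mm behind the grasp point.
Start: joints at [-1.161, 0.332, -0.065, 1.46, 0.022, 1.35, -0.088], TCP at [0.262, 0.567, 0.248] pointing down, gripper open.
Joint ranges: [-2.6, 2.6], [-0.5, 2.12], [-1.47, 1.34], [0.16, 2.42], [-1.27, 4.41], [0.06, 2.06], [-2.6, 2.6]. Speed limits (rad/s): [2.22, 2.22, 2.79, 2.79, 3.14, 3.14, 3.14].

### API

Orientations are given as a unit quaternion [x, y, z, w].
In Python, from bench import r gives the robot as it stands.
- The arm moves only by the shell command python3 -m pendant 'ROWS' [FORCE]. ROWS is JSON, a list of rows, each an object with "translation": the shift along the world's x, y, z in cm, a list of three; "angular": the turn, a rotation vector about the world's x, y, z in degrees, a list of three; "hand": the opening, from -1 (shut) to 1 (fully open). In form: [{"translation": [dx, dy, dz], "angular": [wx, wy, wz], "hand": hand}, ...]. A call has 1 to 20 rows; each row shifts and turns the commanded pose from where the row before left it; what a row does not reach is not made up. A row lasts 1/10 s, in which the tool goes at most 50 mm and 8.59 degrees, less where a joint would pass 70% of its speed; a pose out of reach is approached as far as the arm can. A call is refused whole if a number of a shift passes 5 or a number of a turn 8.59, either way. A call with a gripper value outside its range is refused whole. The fingers move at their own pace and stop on an object; FORCE is the grip in N (left out, the last holds). Time passes only in rows, so rows that do not move let the fingers close. It gives the time, the measured TCP pose, the force and the opening at its end, in the units of the state.
- r.read_state(): the state, without advancing time (a new reading comes with each control period).
- r.camera(name): name is "scene" or "top"; returns the picture (400x640x3 uint8, red, green, blue); there is no depth.
- r.camera_info(name): a dict with "fx", "fy", "cx", "cy" (pixels), "rvec" (rotation vector, rad) and "tvec" (3), from world to camera coordinates, as OpenCV has them. Camera axes: x right, y down, z forward; pixel columns grow to the right and rows downward; lengths in m; the calibration is good to about 2 mm. A picture is of the moment at which its call begins. camera_info takes no time and is no camera call.
- r.close_job(): hands the job in, once; it reports no verdict.
Trained networks look in the newest picture that a camera, given by its name, has taken for a name from the list of things; names that differ only in an ending like _2 or _b are one class to them, and where a whole thing is asked for, a point or a joint stands for the part that bears it (a point fixed in the world has none). Each returns a list of dicts, best first, with "confidence" (0 to 1); they miss things now and then, are a little off and sometimes report something else, mostly with a low value. They report only what shows in the picture. A call takes as long as a camera call.
- r.find_in(camera, name): "point" ([row, column] in pixels, amid what is visible of it).
- r.mark_of(camera, name): "point" ([row, column] in pixels: a listed point, or the origin of a listed thing).
The state is a dict: "time": time; "joint_positions": joint angles; "joint_vel": joint speeds; "joint_torque": joint torques, N m; "ee_pos": TCP position; "eef_rot": TCP orientation; "ft_force": force on the tool from outside, world axes, zero at the start; "torque": the same for the moment, N m; "width": finger opening in m.
Only numpy, scipy, OpenCV 4.12 (cv2) and the standard library are available. Lean on these libraries where they do the work, as an engineer would, in place of code of your own. Each camera call takes 0.05 s, during which the arm holds its last target.

### The job

I want to zest this lime, so please get it held for me: without lifting it, roll the lime along the two rails of the clamp board, turning it over as it goes, until it drops into the ring seat at the end. Then push the clamp's sprung handle in 30 mm, until the front of its plate is level with the two index pins, so that the pad grips the lime, and finish while still holding the handle there, without touching the lime. Leave the jigger, the salt box and the teacup where they are.

Things in the scene. Friction and masses are not known exactly. Their poses are not given: they have to be found in the camera images.
- clamp: Wooden clamp board with brass fittings, fixed to the worktop, 185 x 235 mm, 16 mm thick; place and yaw differ each time. Origin on the worktop, straight under the centre of the ring seat; z up, x from the handle towards the fence, the track runs from the seat along -y. The board spans x -135 to 50 mm, y -175 to 60 mm. Carries the handle and the pad.
- seat (a point): Centre of a lime lying in the seat, 43 mm above the clamp's origin; axes as the clamp's. The seat is a low brass ring, inner diameter 36 mm, outer 48 mm, top at z = 22 mm. Behind it, at y = 32 mm, is an end stop 50 mm high; the track comes from -y. On the -x side a guide block (x -68 to -54, y -18 to 18 mm, 58 mm high) bears the handle's rod.
- track_end (a point): Far end of the track, midway between the rails at the height of their tops (26 mm); axes as the clamp's. The track is two parallel brass rails, 8 mm diameter, at x = -16 and 16 mm, from y = -162 mm (here) to y = -20 mm beside the seat. A stop 38 mm high stands just beyond this end.
- fence (a point): Point on the face of the wooden fence against which the pad presses the lime: x = 30 mm, 43 mm high in the clamp's frame. The fence is 8 mm thick, 50 mm wide in y and 58 mm high.
- index (a point): Midpoint between the tops of the two upright brass index pins, 6 mm thick, which stand at y = -43 and 43 mm, x = -79 mm in the clamp's frame, tops 46 mm high. The front face of the handle's plate is level with the pins' centres at a travel of 30 mm.
- lime: The whole lime, about 56 mm in diameter and nearly round, 50 to 90 g, lying loose on the rails. Its origin is a point of its skin, 27.5 mm from its centre along its own -z, and turns with it. Its z points up at the start; yaw is random.
- lime_center (a point): Centre of the lime; axes turn with it. Starts on the rails 60 to 120 mm from the seat, centre about 48 and top 76 mm high (seated: 43 and 71 mm). Rolls 24 mm per radian and mostly stays where it is left. A light stroke along its top with the fingertips rolls it (it goes half as far as they do; lift and repeat); pushed from behind it may slide unturned.
- handle (a joint): Travel of the sprung push handle along the clamp's +x, in m: 0 = out (it springs back when let go), 0.040 = end stop, 0.030 = wanted. It takes 1.5 N to start; the pad meets a seated lime at about 0.02; at 0.030 the whole push is about 12 N. The pad is sprung within the handle (400 N/m), so the lime is not crushed.
- handle_back (a point): Middle of the back of the handle's upright wooden plate, the face to push, looking along the clamp's -x; moves with the handle. At rest at x = -121 mm in the clamp's frame, 55 mm high. The plate is 12 mm thick in x, 60 mm wide in y, from z = 20 to 90 mm, free above.
- pad: Round rubber pad, 30 mm diameter, 43 mm above the worktop, facing the seat; it moves with the handle. Its front face is at x = -46 mm in its own frame, which lies on the clamp's frame at rest and shifts with the pad along x.
- jigger: Bystander: double-cone brass jigger, 47 mm across, 100 mm tall, origin under its centre.
- salt_box: Bystander: round wooden salt box, 91 mm across, 80 mm tall, origin under its centre.
- teacup: Bystander: teacup with handle, 98 x 122 x 60 mm, origin under its centre.

How it is judged:
On the way, in this order (a step that is already met when the one before it is completed fails the run):
1. the lime has rolled at least a quarter turn over (its z axis 80 degrees or more from upright) with the handle still out (angle between lime_center's own z axis and vertical above 1.4 rad and value of joint handle below 0.01 m).
2. the lime lies in the ring seat (centre within 10 mm of it seen from above and below 48 mm) with the handle still out (horizontal distance between lime_center and seat below 0.01 m and height (world z) of lime_center below 0.048 m and value of joint handle below 0.01 m), for 0.2 s.
At the end, for the whole second after the job is handed in: The program finishes while holding: the robot keeps the handle pushed in 30 mm (25 to 35 mm), the pad presses on the lime with more than 2 N, the lime lies in the ring seat (centre within 10 mm of the seat's seen from above and below 48 mm), and the robot does not touch the lime (horizontal distance between lime_center and seat below 0.01 m and height (world z) of lime_center below 0.048 m and value of joint handle between 0.025 and 0.035 m and contact force between pad and lime above 2 N and contact force between any of the fingers, the arm and clamp above 2 N and contact force between each of the arm, the fingers and lime below 0.5 N); the arm keeps its last pose, push and grip.
It fails at once if the lime is lifted off the rails (its centre more than 75 mm above the worktop) (height (world z) of lime_center above 0.075 m).
It fails at once if the jigger, the salt box or the teacup is moved by more than 20 mm (distance of any of jigger, salt_box, teacup from where it was at the start of the episode above 0.02 m).
It also fails if it takes over 64 s, if anything falls off the work surface, if the arm or the gripper's body presses on something with over 40 N, if the wrist force passes 120 N, or if a joint passes its speed limit or range.

## Working session

There is one attempt and no reset: what is moved stays moved. The work goes in short steps, Python scripts to look and compute and a shell command to move; the robot and the scene stay as the last step left them, time stands still between calls to the robot, and variables do not carry over. Pictures are saved under pics/ and viewed, and the job is handed in when it is done.

```bash
mkdir -p pics; cat > h.py <<'E'
import numpy as np, cv2
from bench import r
def cam(n):
    i=r.camera_info(n);K=np.array([[i['fx'],0,i['cx']],[0,i['fy'],i['cy']],[0,0,1]]);R=cv2.Rodrigues(np.array(i['rvec'],float))[0];t=np.array(i['tvec'],float).reshape(3)
    return K,R,t
def onz(n,p,z):
    K,R,t=cam(n);d=R.T@np.linalg.inv(K)@np.array([p[1],p[0],1.]);c=-R.T@t
    return c+d*(z-c[2])/d[2]
def tri(p1,p2):
    A=[]
    for n,p in (('scene',p1),('top',p2)):
        K,R,t=cam(n);P=K@np.c_[R,t];A+=[p[1]*P[2]-P[0],p[0]*P[2]-P[1]]
    v=np.linalg.svd(np.array(A))[2][-1];return v[:3]/v[3]
def proj(n,X):
    K,R,t=cam(n);q=K@(R@np.asarray(X,float)+t);return q[1]/q[2],q[0]/q[2]
def save(n,f):
    im=r.camera(n);cv2.imwrite('pics/'+f,im[:,:,::-1]);return im
E
python3 - <<'E'
from h import *
np.set_printoptions(precision=4,suppress=True)
s=r.read_state();print(s)
for n in('scene','top'):
    save(n,n+'0.png');K,R,t=cam(n);print(n,-R.T@t)
Z=dict(seat=.043,track_end=.026,fence=.043,index=.046,lime_center=.048,handle_back=.055,clamp=0,jigger=0,salt_box=0,teacup=0)
for k,z in Z.items():
    q={}
    for n in('scene','top'):
        l=r.mark_of(n,k)
        if l: q[n]=l[0]['point'];print(k,n,np.array(q[n]),l[0]['confidence'],onz(n,q[n],z))
    if len(q)==2: print('   tri',tri(q['scene'],q['top']))
print(r.read_state()['time'])
E
```

```text
{'time': 0.0, 'joint_positions': array([-1.1606,  0.3329, -0.0647,  1.461 ,  0.0216,  1.3499, -0.0885]), 'joint_vel': array([-0.0004, -0.001 ,  0.0003, -0.0007, -0.0001,  0.0012,  0.    ]), 'joint_torque': array([  0.0004, -62.3269,   0.0248, -38.9894,  -0.0613,   0.0399,
         0.0001]), 'ee_pos': array([0.262 , 0.5671, 0.2468]), 'eef_rot': array([ 0.1513,  0.6907, -0.1523,  0.6905]), 'ft_force': array([-0.2792, -0.1159, -0.2643]), 'torque': array([ 0.0319, -0.0271, -0.0285]), 'width': 0.08702517069526859}
scene [-0.5279  0.9644  0.8087]
top [0.2758 0.0397 1.5261]
seat scene [235.8 275.3] 0.8 [0.4243 0.2777 0.043 ]
seat top [208.3 240.8] 0.7 [0.4188 0.2603 0.043 ]
   tri [0.4245 0.2668 0.0364]
track_end scene [259.1 238.2] 0.57 [0.4178 0.423  0.026 ]
track_end top [206.9 185.9] 0.81 [0.4234 0.4338 0.026 ]
   tri [0.4196 0.4289 0.0296]
fence scene [247.1 262.1] 0.69 [0.4008 0.3462 0.043 ]
fence top [213.5 237.5] 0.94 [0.4026 0.27   0.043 ]
   tri [0.4231 0.2957 0.0027]
index scene [227.2 260.3] 0.84 [0.4943 0.2859 0.046 ]
index top [168.8 237.5] 0.61 [0.5418 0.2733 0.046 ]
   tri [0.5395 0.2699 0.0211]
lime_center scene [244.8 260.4] 0.56 [0.4083 0.3469 0.048 ]
lime_center top [209.7 214. ] 0.49 [0.4133 0.3416 0.048 ]
   tri [0.4139 0.3428 0.0432]
handle_back scene [214.7 254.5] 0.51 [0.5606 0.2618 0.055 ]
handle_back top [166.2 237.7] 0.72 [0.5483 0.2715 0.055 ]
   tri [0.5468 0.2703 0.0643]
clamp scene [245.3 278.7] 0.95 [0.4254 0.2652 0.    ]
clamp top [209.6 238.4] 0.77 [0.4187 0.2742 0.    ]
   tri [0.4174 0.2724 0.0076]
jigger top [236.2 448.9] 0.82 [ 0.3393 -0.3942  0.    ]
salt_box scene [198.4 398.4] 0.8 [ 0.3697 -0.2857  0.    ]
salt_box top [225.7 410.3] 0.62 [ 0.3717 -0.272   0.    ]
   tri [ 0.3679 -0.2737  0.0052]
teacup top [209.2 354.8] 0.89 [ 0.4229 -0.0957  0.    ]
1.1
```

```bash
python3 - <<'E'
import cv2
for n,(a,b,c,d) in dict(scene=(170,320,180,380),top=(120,270,130,330)).items():
    im=cv2.imread(f'pics/{n}0.png');cv2.imwrite(f'pics/{n}0z.png',cv2.resize(im[a:b,c:d],(800,600),interpolation=cv2.INTER_CUBIC))
E
```

```text
(no output)
```

View pics/scene0.png

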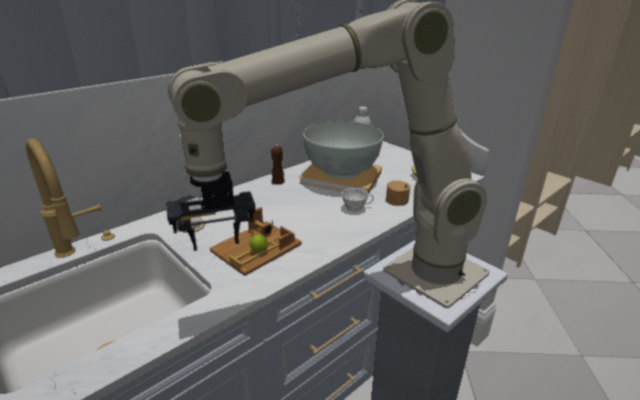

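View pics/top0.png

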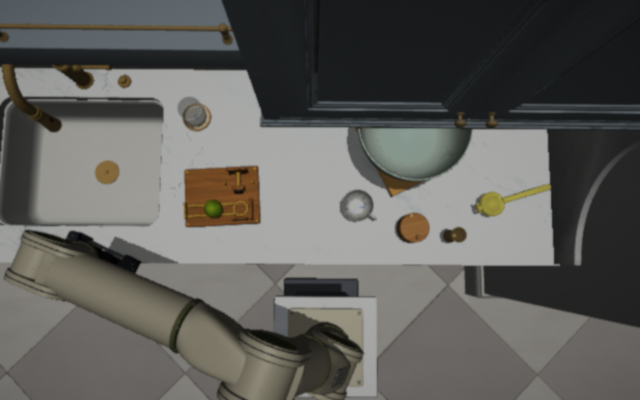

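View pics/top0z.png

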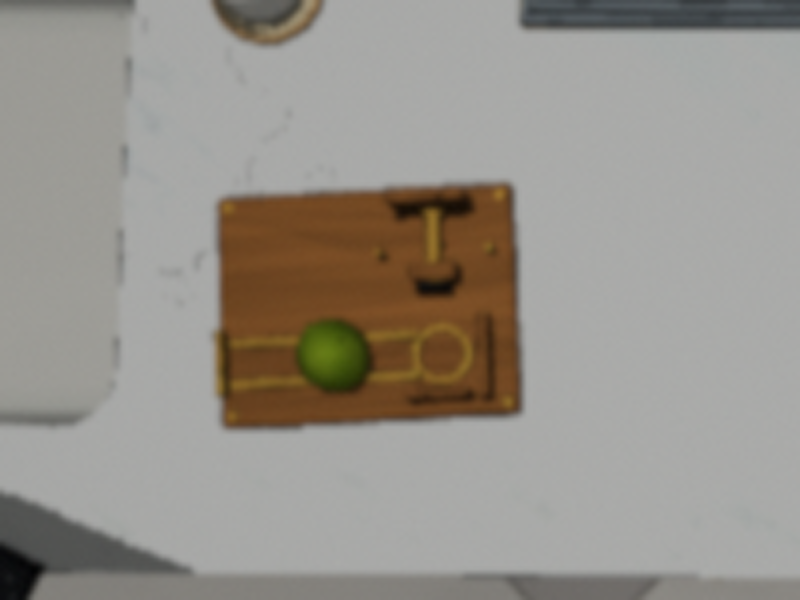

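View pics/scene0z.png

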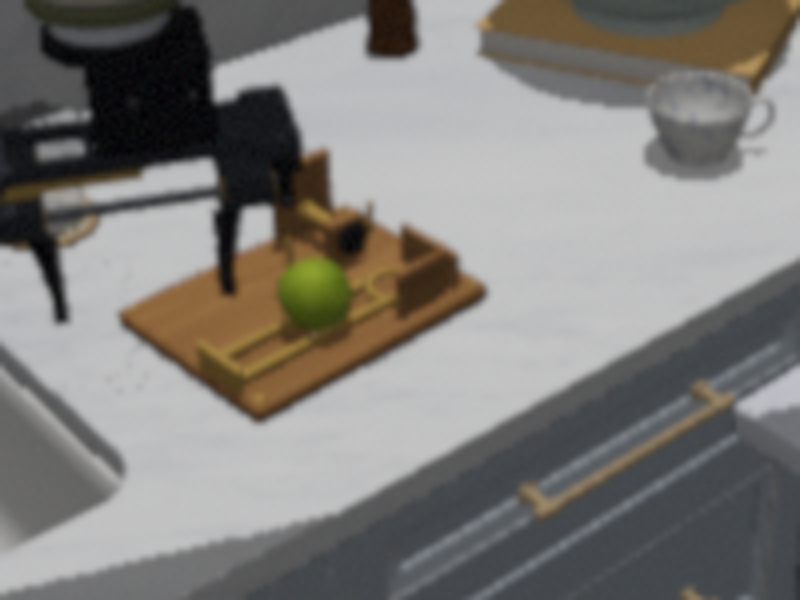

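The pictures show the clamp board in the top view at about columns 185–260, rows 166–227. The lime is at (209, 213), the ring at (208, 241), and the handle plate is on the far side at row ~170. The clamp's x therefore points along about world −x, and the track runs along world +y. Next I'll fit its pose.

```bash
python3 - <<'E'
from h import *
from scipy.optimize import least_squares
np.set_printoptions(precision=4,suppress=True)
T=lambda u,v:(120+v/4-.4,130+u/4-.4)
S=lambda u,v:(170+v/4-.4,180+u/4-.4)
obs=[('top',T(220,199),(-135,-175,16)),('top',T(511,185),(-135,60,16)),('top',T(520,411),(50,60,16)),('top',T(225,427),(50,-175,16)),('top',T(443,353),(0,0,22)),
('top',T(380,253),(-79,-43,46)),('top',T(490,248),(-79,43,46)),('scene',S(122,316),(-135,-175,16)),('scene',S(486,290),(50,60,16)),('scene',S(260,418),(50,-175,12))]
def f(p,raw=False):
    c,s=np.cos(p[2]),np.sin(p[2]);o=[]
    for n,q,X in obs:
        X=np.array(X)/1000;W=[p[0]+c*X[0]-s*X[1],p[1]+s*X[0]+c*X[1],X[2]]
        o+=list(np.array(proj(n,W))-q)
    return np.array(o)
s=least_squares(f,[.42,.265,np.pi],loss='soft_l1');p=s.x;print(p,np.degrees(p[2]));print(f(p).reshape(-1,2))
c,sn=np.cos(p[2]),np.sin(p[2])
w=lambda x,y:(p[0]+(c*x-sn*y)/1e3,p[1]+(sn*x+c*y)/1e3)
for k,v in dict(seat=(0,0),track=(0,-162),back=(-121,0),back30=(-91,0)).items():print(k,np.array(w(*v)))
# lime
for n,i in (('top',0),('scene',1)):
    im=cv2.imread(f'pics/{n}0.png').astype(int);m=(im[...,1]>im[...,2]+15)&(im[...,1]>im[...,0]+40);m[:,:180]=0;m[:,300:]=0
    y,x=np.nonzero(m);print(n,y.min(),y.max(),x.min(),x.max(),y.mean(),x.mean(),len(y)); X=onz(n,(y.mean(),x.mean()),.048);d=X[:2]-p[:2];print(X,'clamp',c*d[0]+sn*d[1],-sn*d[0]+c*d[1])
E
```

```text
[0.4211 0.2658 3.1986] 183.26542540505235
[[-0.6294 -0.9027]
 [-0.6182  0.5811]
 [ 0.9819  0.4121]
 [ 0.6931 -1.1582]
 [ 0.3557 -0.3023]
 [-0.0752 -0.3866]
 [-0.1486 -0.0951]
 [-1.742  -0.8443]
 [-1.4649  2.163 ]
 [-0.4805  0.4736]]
seat [0.4211 0.2658]
track [0.4118 0.4275]
back [0.5419 0.2727]
back30 [0.5119 0.271 ]
top 202 214 206 218 207.77941176470588 211.86764705882354 136
[0.4192 0.3484 0.048 ] clamp -0.0028174125412139036 -0.082539624138992
scene 236 245 251 265 240.19417475728156 257.94174757281553 103
[0.4341 0.3378 0.048 ] clamp -0.017130991105539874 -0.07110093142094207
```

```bash
cat >> h.py <<'E'
from scipy.spatial.transform import Rotation as Ro
P=np.array([.4211,.2658,3.1986])
def w(x,y):
    c,s=np.cos(P[2]),np.sin(P[2]);return np.array([P[0]+(c*x-s*y)/1e3,P[1]+(s*x+c*y)/1e3])
def tc(X):
    c,s=np.cos(P[2]),np.sin(P[2]);d=np.asarray(X)[:2]-P[:2];return 1e3*np.array([c*d[0]+s*d[1],-s*d[0]+c*d[1]])
E
python3 - <<'E'
from h import *
np.set_printoptions(precision=4,suppress=True)
s=r.read_state();R=Ro.from_quat(s['eef_rot']).as_matrix();print(R)
yc=np.r_[w(0,1)-w(0,0),0]*1000
for sg in(1,-1):
    y=sg*yc;x=np.array([0,0,-1.]);D=np.c_[x,y,np.cross(x,y)];print(sg,yc,np.degrees(Ro.from_matrix(D@R.T).as_rotvec()))
X=onz('top',(208.6,213.4),.048);print(X,tc(X)); print(w(0,-80)-s['ee_pos'][:2])
E
```

```text
[[ 0.      0.4194  0.9078]
 [ 0.0001  0.9078 -0.4194]
 [-1.      0.0001 -0.    ]]
1 [ 0.057  -0.9984  0.    ] [  -0.0005    0.0086 -151.9344]
-1 [ 0.057  -0.9984  0.    ] [-0.0063 -0.0004 28.0656]
[0.4167 0.3436 0.048 ] [ -0.0253 -77.9047]
[ 0.1544 -0.2217]
```

```bash
python3 -m pendant '[{"translation":[2.2,-3.08,0],"angular":[0,0,4],"hand":-1},{"translation":[2.2,-3.08,0],"angular":[0,0,4],"hand":-1},{"translation":[2.2,-3.08,0],"angular":[0,0,4],"hand":-1},{"translation":[2.2,-3.08,0],"angular":[0,0,4],"hand":-1},{"translation":[2.2,-3.08,-1],"angular":[0,0,4],"hand":-1},{"translation":[2.2,-3.08,-2],"angular":[0,0,4],"hand":-1},{"translation":[2.2,-3.08,-3],"angular":[0,0,4.07],"hand":-1},{"translation":[0,0,-3],"angular":[0,0,0],"hand":-1},{"translation":[0,0,-2],"angular":[0,0,0],"hand":-1},{"translation":[0,0,-1.2],"angular":[0,0,0],"hand":-1},{"translation":[0,0,0],"angular":[0,0,0],"hand":-1},{"translation":[0,0,0],"angular":[0,0,0],"hand":-1},{"translation":[0,0,0],"angular":[0,0,0],"hand":-1}]' 20
python3 - <<'E'
from h import *
s=r.read_state();print(s['ee_pos'],tc(s['ee_pos']),s['ft_force'],s['width'],s['time'])
print(np.degrees(Ro.from_quat(s['eef_rot']).as_matrix()[:,1]))
for n,(a,b,c,d) in dict(scene=(170,320,180,380),top=(120,270,130,330)).items():
    im=save(n,n+'1.png')[:,:,::-1];cv2.imwrite(f'pics/{n}1z.png',cv2.resize(im[a:b,c:d],(800,600),interpolation=cv2.INTER_CUBIC))
E
```

```text
time: 2.4
ee_pos: [0.4166, 0.3525, 0.1269]
eef_rot: [-0.02, 0.706, 0.021, 0.707]
ft_force: [0.2, 0.1, 0.5]
width: 0.0008
[0.41659077 0.35251945 0.12685915] [ -0.4390675  -86.83549772] [0.23589967 0.05059435 0.54049973] 0.0007600865971798412 2.4
[-3.29195482 57.20107389  0.08080213]
```

View pics/scene1z.png

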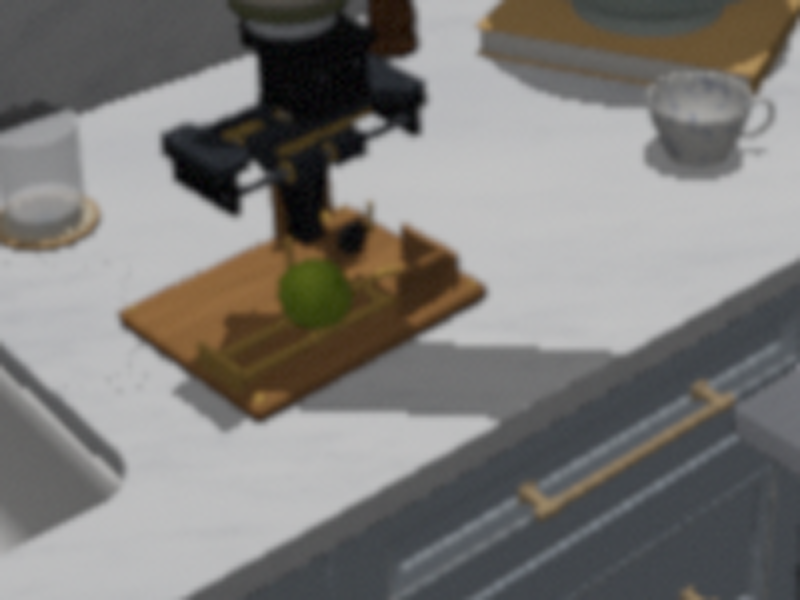

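View pics/top1z.png

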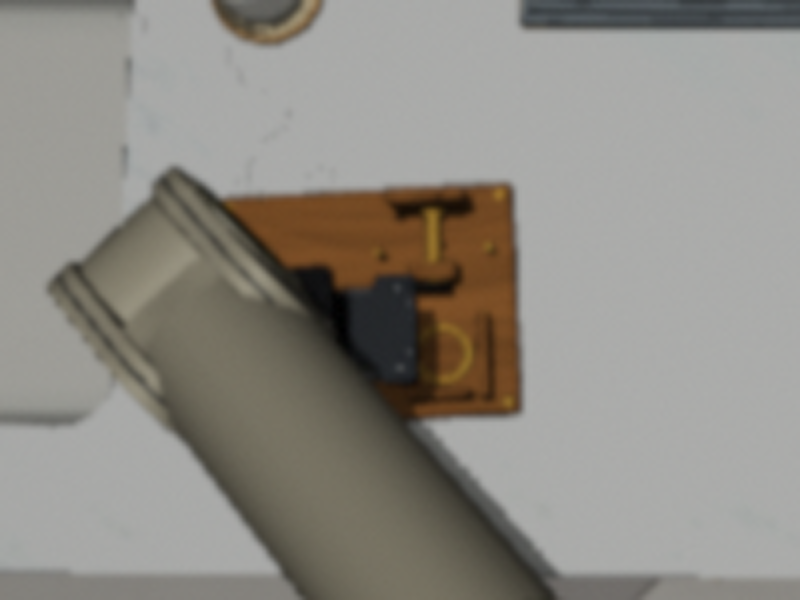

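The scene view shows the closed tips (zoom 307,238) just above and behind the top of the lime (315,262). I'll lower until they touch.

```bash
python3 -m pendant '[{"translation":[0,0,-1],"angular":[0,0,0],"hand":-1},{"translation":[0,0,-1],"angular":[0,0,0],"hand":-1},{"translation":[0,0,-0.4],"angular":[0,0,0],"hand":-1},{"translation":[0,0,0],"angular":[0,0,0],"hand":-1},{"translation":[0,0,0],"angular":[0,0,0],"hand":-1}]'
python3 -m pendant '[{"translation":[0,0,-0.1],"angular":[0,0,0],"hand":-1},{"translation":[0,0,0],"angular":[0,0,0],"hand":-1}]'
python3 -m pendant '[{"translation":[0,0,-0.1],"angular":[0,0,0],"hand":-1},{"translation":[0,0,0],"angular":[0,0,0],"hand":-1}]'
```

```text
time: 3.0
ee_pos: [0.416, 0.3518, 0.1013]
eef_rot: [-0.02, 0.707, 0.02, 0.707]
ft_force: [-1.3, -0.3, 2.1]
width: 0.0005
time: 3.2
ee_pos: [0.4162, 0.3521, 0.1009]
eef_rot: [-0.02, 0.707, 0.02, 0.707]
ft_force: [-2.3, -0.3, 5.4]
width: 0.0008
time: 3.4
ee_pos: [0.4164, 0.3526, 0.1006]
eef_rot: [-0.02, 0.706, 0.021, 0.707]
ft_force: [-2.8, 0.5, 10.3]
width: 0.0006
```

```bash
python3 -m pendant '[{"translation":[0,0,0.1],"angular":[0,0,0],"hand":-1},{"translation":[0.03,-0.5,0],"angular":[0,0,0],"hand":-1},{"translation":[0.03,-0.5,0],"angular":[0,0,0],"hand":-1},{"translation":[0.03,-0.5,0],"angular":[0,0,0],"hand":-1}]'
python3 -m pendant '[{"translation":[0.03,-0.5,0],"angular":[0,0,0],"hand":-1},{"translation":[0.03,-0.5,0],"angular":[0,0,0],"hand":-1},{"translation":[0.03,-0.5,0],"angular":[0,0,0],"hand":-1},{"translation":[0,0,0],"angular":[0,0,0],"hand":-1}]'
python3 - <<'E'
from h import *
for n,(a,b,c,d) in dict(scene=(170,320,180,380)).items():
    im=save(n,n+'2.png')[:,:,::-1];cv2.imwrite(f'pics/{n}2z.png',cv2.resize(im[a:b,c:d],(800,600),interpolation=cv2.INTER_CUBIC))
l=r.mark_of('scene','lime_center');print(l[:2])
if l: print(tc(onz('scene',l[0]['point'],.048)))
X=w(0,-78);
for yy in(-78,-68,-58,-48,-38):print(yy,proj('scene',[*w(0,yy),.048]))
print(tc(r.read_state()['ee_pos']))
E
```

```text
time: 3.8
ee_pos: [0.418, 0.3365, 0.101]
eef_rot: [-0.02, 0.706, 0.02, 0.707]
ft_force: [2.0, 0.1, 3.6]
width: 0.0001
time: 4.2
ee_pos: [0.418, 0.3208, 0.1005]
eef_rot: [-0.02, 0.707, 0.02, 0.707]
ft_force: [0.8, -1.0, 4.7]
width: 0.0004
[{'point': [240.7, 263.3], 'confidence': 0.81}]
[ -3.11054252 -61.08963545]
-78 (np.float64(243.2636857277416), np.float64(259.66500232613004))
-68 (np.float64(241.97725321412338), np.float64(262.1992125893607))
-58 (np.float64(240.70289661316843), np.float64(264.7096338846623))
-48 (np.float64(239.44044668193848), np.float64(267.19659961249465))
-38 (np.float64(238.18973732535767), np.float64(269.66043697217935))
[-4.32785598e-02 -5.60060031e+01]
```

View pics/scene2z.png

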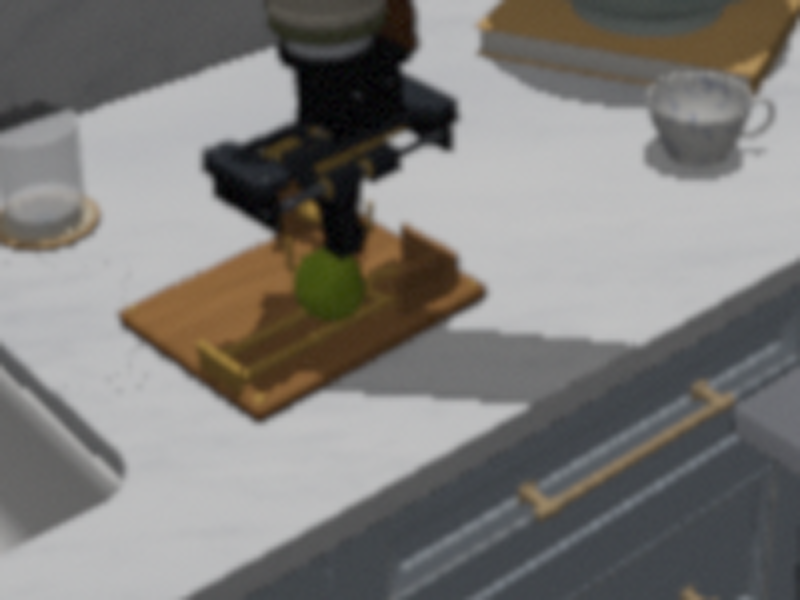

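The lime rolled to y ≈ −62 mm, half of the finger travel. I'll lift, go back and repeat.

```bash
python3 -m pendant '[{"translation":[0,0,1],"angular":[0,0,0],"hand":-1},{"translation":[-0.1,1.7,0],"angular":[0,0,0],"hand":-1},{"translation":[0,0,0],"angular":[0,0,0],"hand":-1},{"translation":[0,0,-0.6],"angular":[0,0,0],"hand":-1},{"translation":[0,0,-0.4],"angular":[0,0,0],"hand":-1},{"translation":[0,0,0],"angular":[0,0,0],"hand":-1}]'
python3 -m pendant '[{"translation":[0.03,-0.5,0],"angular":[0,0,0],"hand":-1},{"translation":[0.03,-0.5,0],"angular":[0,0,0],"hand":-1},{"translation":[0.03,-0.5,0],"angular":[0,0,0],"hand":-1},{"translation":[0.03,-0.5,0],"angular":[0,0,0],"hand":-1},{"translation":[0.03,-0.5,0],"angular":[0,0,0],"hand":-1},{"translation":[0.03,-0.5,0],"angular":[0,0,0],"hand":-1},{"translation":[0.03,-0.5,0],"angular":[0,0,0],"hand":-1},{"translation":[0,0,0],"angular":[0,0,0],"hand":-1}]'
cat > look.py <<'E'
from h import *
import sys
k=sys.argv[1]
im=save('scene','scene%s.png'%k)[:,:,::-1];cv2.imwrite(f'pics/scene{k}z.png',cv2.resize(im[170:320,180:380],(800,600),interpolation=cv2.INTER_CUBIC))
l=r.mark_of('scene','lime_center')
for q in l[:2]: print(q,tc(onz('scene',q['point'],.048)))
s=r.read_state();print(tc(s['ee_pos']),s['ee_pos'],s['ft_force'],s['time'])
E
python3 look.py 3
```

```text
time: 4.9
ee_pos: [0.4167, 0.3383, 0.0999]
eef_rot: [-0.02, 0.707, 0.02, 0.707]
ft_force: [-0.3, -0.6, 2.9]
width: 0.0004
time: 5.7
ee_pos: [0.4192, 0.303, 0.1006]
eef_rot: [-0.02, 0.707, 0.02, 0.707]
ft_force: [-0.4, 0.1, 0.2]
width: 0.0004
{'point': [244.6, 260.4], 'confidence': 0.63} [  7.29754653 -80.99218453]
{'point': [225.3, 261.6], 'confidence': 0.51} [-77.80776718  -7.34479308]
[ -0.10555153 -38.09972768] [0.41903459 0.30384385 0.10063717] [ 0.39882755 -0.70438595 -0.79053604] 5.8
```

View pics/scene3z.png

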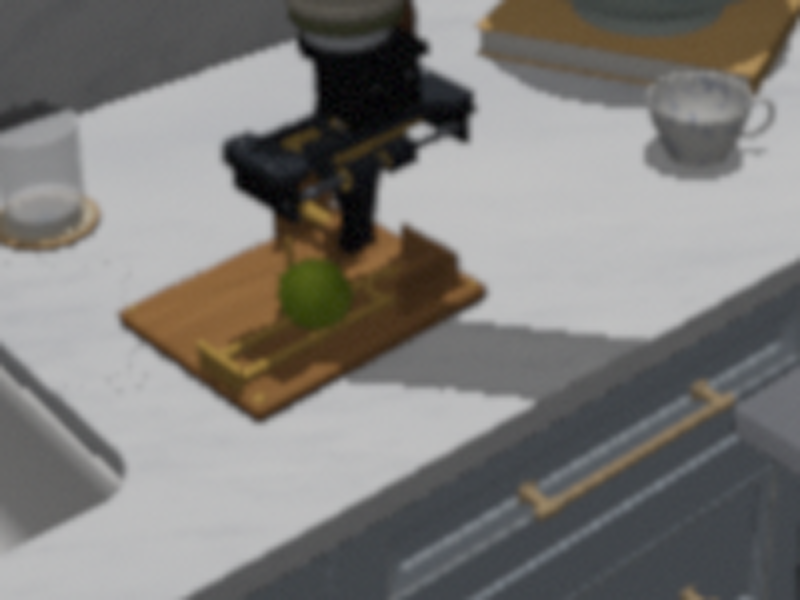

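The lime rolled back to y ≈ −80 (zoom 315,295), so the second stroke slid off its front. I'll repeat the first stroke and check each phase.

```bash
python3 -m pendant '[{"translation":[0,0,1.5],"angular":[0,0,0],"hand":-1},{"translation":[-0.15,2.5,0],"angular":[0,0,0],"hand":-1},{"translation":[-0.15,2.5,0],"angular":[0,0,0],"hand":-1},{"translation":[0,0,0],"angular":[0,0,0],"hand":-1},{"translation":[0,0,-1],"angular":[0,0,0],"hand":-1},{"translation":[0,0,-0.3],"angular":[0,0,0],"hand":-1},{"translation":[0,0,-0.1],"angular":[0,0,0],"hand":-1},{"translation":[0,0,0],"angular":[0,0,0],"hand":-1}]'
python3 look.py 4
python3 -m pendant '[{"translation":[0.03,-0.4,0],"angular":[0,0,0],"hand":-1},{"translation":[0.03,-0.4,0],"angular":[0,0,0],"hand":-1},{"translation":[0.03,-0.4,0],"angular":[0,0,0],"hand":-1},{"translation":[0.03,-0.4,0],"angular":[0,0,0],"hand":-1},{"translation":[0.03,-0.4,0],"angular":[0,0,0],"hand":-1},{"translation":[0.03,-0.4,0],"angular":[0,0,0],"hand":-1},{"translation":[0.03,-0.4,0],"angular":[0,0,0],"hand":-1},{"translation":[0,0,0],"angular":[0,0,0],"hand":-1},{"translation":[0,0,0],"angular":[0,0,0],"hand":-1}]'
python3 look.py 5
python3 -m pendant '[{"translation":[0,0,0.2],"angular":[0,0,0],"hand":-1},{"translation":[0,0,0.8],"angular":[0,0,0],"hand":-1},{"translation":[0,0,0],"angular":[0,0,0],"hand":-1}]'
python3 look.py 6
```

```text
time: 6.6
ee_pos: [0.4161, 0.3532, 0.1015]
eef_rot: [-0.02, 0.707, 0.02, 0.707]
ft_force: [-0.6, -0.2, 1.3]
width: 0.0007
{'point': [242.3, 259.4], 'confidence': 0.55} [ -4.72642843 -75.24552855]
[-9.08462510e-03 -8.77402709e+01] [0.41610994 0.35339826 0.10157878] [-0.061014    1.07918159  0.25363755] 6.7
time: 7.6
ee_pos: [0.418, 0.3258, 0.1015]
eef_rot: [-0.02, 0.707, 0.02, 0.707]
ft_force: [-0.7, 1.0, 1.3]
width: 0.0005
{'point': [240.5, 264.0], 'confidence': 0.77} [ -2.43986377 -58.84062099]
{'point': [240.8, 286.2], 'confidence': 0.56} [ 47.69736461 -11.03933407]
[ -0.39451116 -60.25457953] [0.41806078 0.32597918 0.10154556] [ 0.36248218  0.06882975 -0.33708023] 7.7
time: 8.0
ee_pos: [0.4187, 0.3263, 0.1129]
eef_rot: [-0.02, 0.706, 0.021, 0.707]
ft_force: [0.7, -0.4, -0.0]
width: 0.0006
{'point': [242.9, 264.5], 'confidence': 0.48} [  8.98128872 -66.19974084]
[ -0.63980273 -60.30421277] [0.41830284 0.3260427  0.11201876] [-0.29767661  1.00538781  0.28523336] 8.1
```

```bash
sed -i 's/^s=r.read/y_,x_=np.nonzero((lambda a:(a[...,1]>a[...,0]*1.15)\&(a[...,1]>a[...,2]*2))(im[230:262,235:300,::-1].astype(int)))\nprint("mask",x_.min()+235,x_.max()+235,y_.min()+230,y_.max()+230,len(y_))\ns=r.read/' look.py
cat > lk2.py <<'E'
import cv2,numpy as np
for k in (0,1,2,3,4,5,6):
    im=cv2.imread(f'pics/scene{k}.png').astype(int)[230:262,235:300,::-1]
    y,x=np.nonzero((im[...,1]>im[...,0]*1.15)&(im[...,1]>im[...,2]*2)); print(k,x.min()+235,x.max()+235,y.min()+230,y.max()+230,len(y))
E
python3 lk2.py
python3 -m pendant '[{"translation":[-0.05,0.8,0],"angular":[0,0,0],"hand":-1},{"translation":[0,0,0],"angular":[0,0,0],"hand":-1},{"translation":[0,0,-0.6],"angular":[0,0,0],"hand":-1},{"translation":[0,0,-0.3],"angular":[0,0,0],"hand":-1},{"translation":[0,0,-0.13],"angular":[0,0,0],"hand":-1},{"translation":[0,0,0],"angular":[0,0,0],"hand":-1}]'
python3 look.py 7
python3 -m pendant '[{"translation":[0.03,-0.4,0],"angular":[0,0,0],"hand":-1},{"translation":[0.03,-0.4,0],"angular":[0,0,0],"hand":-1},{"translation":[0.03,-0.4,0],"angular":[0,0,0],"hand":-1},{"translation":[0.03,-0.4,0],"angular":[0,0,0],"hand":-1},{"translation":[0.03,-0.4,0],"angular":[0,0,0],"hand":-1},{"translation":[0.03,-0.4,0],"angular":[0,0,0],"hand":-1},{"translation":[0.03,-0.4,0],"angular":[0,0,0],"hand":-1},{"translation":[0,0,0],"angular":[0,0,0],"hand":-1},{"translation":[0,0,0],"angular":[0,0,0],"hand":-1}]'
python3 look.py 8
python3 -m pendant '[{"translation":[0,0,0.2],"angular":[0,0,0],"hand":-1},{"translation":[0,0,0.8],"angular":[0,0,0],"hand":-1},{"translation":[0,0,0],"angular":[0,0,0],"hand":-1}]'
python3 look.py 9
```

```text
0 251 265 237 250 134
1 251 266 236 250 162
2 255 269 233 248 162
3 251 266 237 250 161
4 251 266 236 250 162
5 255 269 233 248 167
6 255 269 233 248 165
time: 8.7
ee_pos: [0.4176, 0.3338, 0.1012]
eef_rot: [-0.02, 0.707, 0.02, 0.707]
ft_force: [0.4, -0.1, 1.0]
width: 0.0006
{'point': [239.3, 261.8], 'confidence': 0.71} [-12.53013742 -59.42331744]
mask 255 269 233 248 165
[ -0.35377611 -67.99996062] [0.4175788  0.33370965 0.10125355] [-0.7495609   0.27118934  0.95753665] 8.8
time: 9.7
ee_pos: [0.4197, 0.3057, 0.1011]
eef_rot: [-0.02, 0.707, 0.02, 0.707]
ft_force: [-0.3, -0.4, -0.0]
width: 0.0005
{'point': [237.5, 267.3], 'confidence': 0.71} [ -8.27060001 -40.72651329]
mask 259 273 231 246 156
[ -0.88830973 -40.19293426] [0.41969682 0.30597825 0.1012323 ] [-0.03286724 -0.43729479  0.84460453] 9.8
time: 10.1
ee_pos: [0.4203, 0.3063, 0.1126]
eef_rot: [-0.02, 0.706, 0.021, 0.707]
ft_force: [-0.0, 0.5, -0.3]
width: 0.0006
{'point': [237.4, 268.9], 'confidence': 0.47} [ -5.15300316 -36.79723372]
mask 262 275 230 245 149
[ -1.11252272 -40.20985146] [0.4199197  0.30600792 0.11169026] [ 0.4811163  -0.32781225  0.86812058] 10.2
```

View pics/scene9z.png

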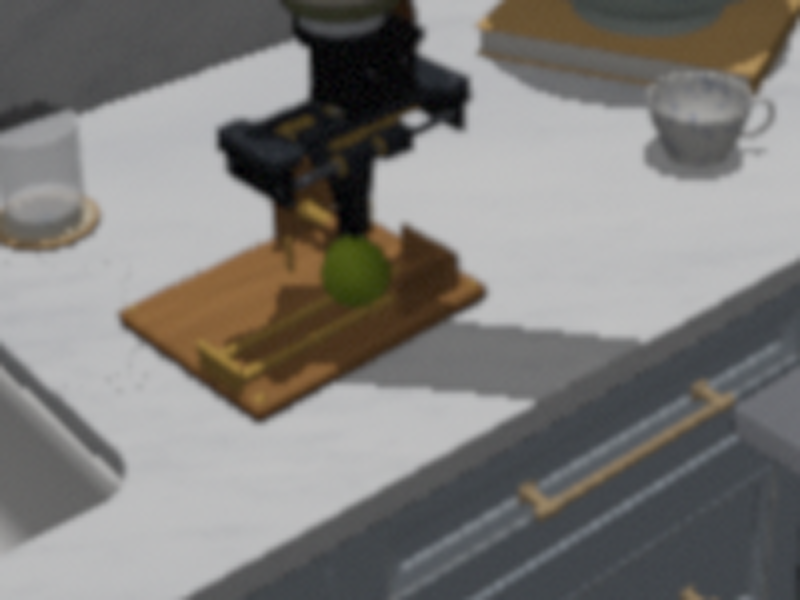

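The lime is now at zoom (357,272), at y ≈ −38 mm, so it is more than a quarter turn over. I'll check that it is at rest, then stroke again.

```bash
python3 -m pendant '[{"translation":[-0.05,0.8,0],"angular":[0,0,0],"hand":-1},{"translation":[0,0,0],"angular":[0,0,0],"hand":-1},{"translation":[0,0,0],"angular":[0,0,0],"hand":-1}]'
python3 look.py 10
```

```text
time: 10.5
ee_pos: [0.419, 0.3141, 0.1111]
eef_rot: [-0.02, 0.707, 0.02, 0.707]
ft_force: [0.0, -0.5, -0.1]
width: 0.0004
{'point': [239.3, 267.5], 'confidence': 0.63} [  0.05905012 -46.82259722]
mask 262 275 230 245 140
[ -0.777837   -47.97438045] [0.41914316 0.31374077 0.11111341] [ 0.03315203 -0.53445375 -0.15516185] 10.6
```

```bash
python3 -m pendant '[{"translation":[0,0,-0.6],"angular":[0,0,0],"hand":-1},{"translation":[0,0,-0.3],"angular":[0,0,0],"hand":-1},{"translation":[0,0,-0.13],"angular":[0,0,0],"hand":-1},{"translation":[0,0,0],"angular":[0,0,0],"hand":-1},{"translation":[0.02,-0.4,0],"angular":[0,0,0],"hand":-1},{"translation":[0.02,-0.4,0],"angular":[0,0,0],"hand":-1},{"translation":[0.02,-0.4,0],"angular":[0,0,0],"hand":-1},{"translation":[0.02,-0.4,0],"angular":[0,0,0],"hand":-1},{"translation":[0.02,-0.4,0],"angular":[0,0,0],"hand":-1},{"translation":[0.02,-0.4,0],"angular":[0,0,0],"hand":-1},{"translation":[0.02,-0.4,0],"angular":[0,0,0],"hand":-1},{"translation":[0,0,0],"angular":[0,0,0],"hand":-1},{"translation":[0,0,0],"angular":[0,0,0],"hand":-1}]'
python3 look.py 11
python3 -m pendant '[{"translation":[0,0,0.2],"angular":[0,0,0],"hand":-1},{"translation":[0,0,0.8],"angular":[0,0,0],"hand":-1},{"translation":[0,0,0],"angular":[0,0,0],"hand":-1},{"translation":[0,0,0],"angular":[0,0,0],"hand":-1}]'
python3 look.py 12
```

```text
time: 11.9
ee_pos: [0.4206, 0.2857, 0.1008]
eef_rot: [-0.02, 0.707, 0.02, 0.707]
ft_force: [-0.4, -0.1, 0.7]
width: 0.0003
{'point': [235.5, 274.2], 'confidence': 0.57} [ -1.70107509 -17.87858995]
mask 265 278 230 243 128
[ -0.61798374 -20.14797761] [0.42056902 0.28595046 0.10090016] [ 0.16153094 -0.14590294  0.46744104] 12.0
time: 12.4
ee_pos: [0.4208, 0.286, 0.1114]
eef_rot: [-0.02, 0.707, 0.02, 0.707]
ft_force: [-0.7, 0.2, 0.5]
width: 0.0006
{'point': [233.2, 275.4], 'confidence': 0.74} [-9.24377285 -6.42163319]
mask 265 278 230 243 130
[ -0.63432865 -19.99304818] [0.42059416 0.28579671 0.11096312] [-0.63802535 -0.09404697 -0.28001262] 12.5
```

View pics/scene12z.png

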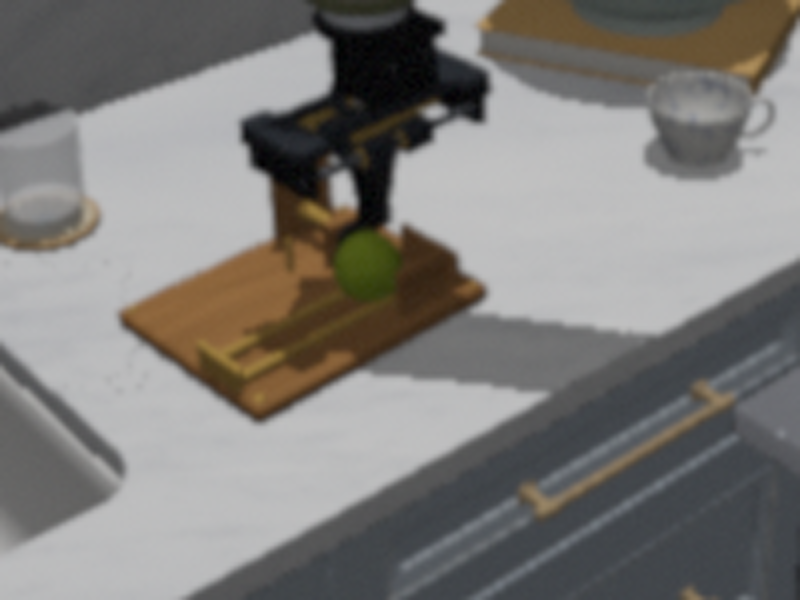

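The lime is now at zoom (367,265), at y ≈ −26 mm, not yet dropped. One more stroke.

```bash
python3 -m pendant '[{"translation":[-0.08,1.4,0],"angular":[0,0,0],"hand":-1},{"translation":[0,0,0],"angular":[0,0,0],"hand":-1},{"translation":[0,0,-0.6],"angular":[0,0,0],"hand":-1},{"translation":[0,0,-0.3],"angular":[0,0,0],"hand":-1},{"translation":[0,0,-0.15],"angular":[0,0,0],"hand":-1},{"translation":[0,0,0],"angular":[0,0,0],"hand":-1},{"translation":[0.02,-0.4,0],"angular":[0,0,0],"hand":-1},{"translation":[0.02,-0.4,0],"angular":[0,0,0],"hand":-1},{"translation":[0.02,-0.4,0],"angular":[0,0,0],"hand":-1},{"translation":[0.02,-0.4,0],"angular":[0,0,0],"hand":-1},{"translation":[0.02,-0.4,0],"angular":[0,0,0],"hand":-1},{"translation":[0.02,-0.4,0],"angular":[0,0,0],"hand":-1},{"translation":[0.02,-0.4,0],"angular":[0,0,0],"hand":-1},{"translation":[0.02,-0.4,0],"angular":[0,0,0],"hand":-1},{"translation":[0.02,-0.4,0],"angular":[0,0,0],"hand":-1},{"translation":[0,0,0],"angular":[0,0,0],"hand":-1},{"translation":[0,0,0],"angular":[0,0,0],"hand":-1}]'
python3 look.py 13
python3 -m pendant '[{"translation":[0,0,0.2],"angular":[0,0,0],"hand":-1},{"translation":[0,0,0.8],"angular":[0,0,0],"hand":-1},{"translation":[0,0,0],"angular":[0,0,0],"hand":-1},{"translation":[0,0,0],"angular":[0,0,0],"hand":-1}]'
python3 look.py 14
python3 -c "
from h import *
for y in(-26,-20,-10,0):print(y,proj('scene',[*w(0,y),.048 if y else .043]))"
```

```text
time: 14.2
ee_pos: [0.4216, 0.2638, 0.1005]
eef_rot: [-0.02, 0.707, 0.02, 0.707]
ft_force: [-0.1, -0.1, 0.8]
width: 0.0005
{'point': [236.0, 271.3], 'confidence': 0.61} [ -5.9805615  -26.25547085]
mask 265 278 230 243 130
[-0.41446392  1.79537252] [0.42161608 0.26403116 0.1005186 ] [-0.76196066 -0.88054907 -0.88405592] 14.3
time: 14.7
ee_pos: [0.4218, 0.264, 0.1109]
eef_rot: [-0.02, 0.707, 0.02, 0.707]
ft_force: [0.3, -0.6, 0.6]
width: 0.0004
{'point': [236.2, 270.8], 'confidence': 0.63} [ -6.21293015 -28.11988723]
mask 265 278 230 243 127
[-0.37710022  1.99629887] [0.42159023 0.26382843 0.11047937] [-1.11292463  0.30046301 -0.04324974] 14.8
-26 (np.float64(236.7041543360281), np.float64(272.5869641071714))
-20 (np.float64(235.9675282912304), np.float64(274.03808203456174))
-10 (np.float64(234.74883482226144), np.float64(276.4388496334052))
0 (np.float64(234.85151202203318), np.float64(278.8746208744727))
```

View pics/scene14z.png

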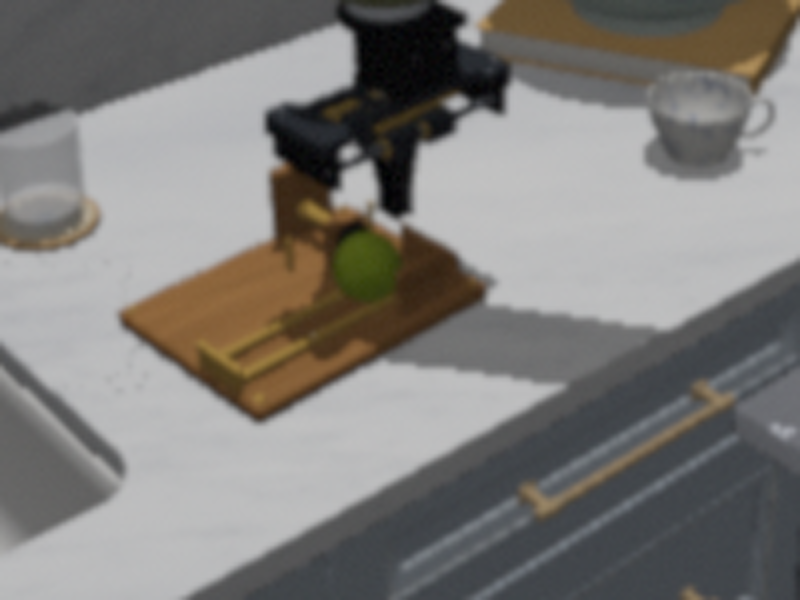

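The lime did not move; the tips barely touched it. I'll go back, feel for it and press a little more.

```bash
python3 -m pendant '[{"translation":[-0.1,1.7,0],"angular":[0,0,0],"hand":-1},{"translation":[-0.1,1.7,0],"angular":[0,0,0],"hand":-1},{"translation":[0,0,0],"angular":[0,0,0],"hand":-1},{"translation":[0,0,-0.6],"angular":[0,0,0],"hand":-1},{"translation":[0,0,-0.4],"angular":[0,0,0],"hand":-1},{"translation":[0,0,0],"angular":[0,0,0],"hand":-1}]'
python3 -m pendant '[{"translation":[0,0,-0.1],"angular":[0,0,0],"hand":-1},{"translation":[0,0,0],"angular":[0,0,0],"hand":-1}]'
python3 -m pendant '[{"translation":[0,0,-0.1],"angular":[0,0,0],"hand":-1},{"translation":[0,0,0],"angular":[0,0,0],"hand":-1}]'
python3 look.py 15
```

```text
time: 15.4
ee_pos: [0.4198, 0.2975, 0.1002]
eef_rot: [-0.02, 0.707, 0.02, 0.707]
ft_force: [-0.8, 0.4, 2.2]
width: 0.0006
time: 15.6
ee_pos: [0.4199, 0.2978, 0.0999]
eef_rot: [-0.02, 0.707, 0.02, 0.707]
ft_force: [-2.3, 0.3, 7.4]
width: 0.0003
time: 15.8
ee_pos: [0.4201, 0.2983, 0.0997]
eef_rot: [-0.019, 0.706, 0.021, 0.707]
ft_force: [-4.3, -0.3, 14.1]
width: 0.0006
{'point': [235.4, 273.5], 'confidence': 0.64} [ -3.71238855 -19.07349378]
{'point': [258.7, 237.8], 'confidence': 0.5} [  17.61410673 -173.46881145]
mask 265 278 230 243 122
[ -0.88038522 -32.53539482] [0.4201252  0.2983327  0.09969633] [-3.47559222 -1.05054127 14.61528615] 15.9
```

```bash
python3 -m pendant '[{"translation":[0,0,0.12],"angular":[0,0,0],"hand":-1},{"translation":[0.02,-0.4,0],"angular":[0,0,0],"hand":-1},{"translation":[0.02,-0.4,0],"angular":[0,0,0],"hand":-1},{"translation":[0.02,-0.4,0],"angular":[0,0,0],"hand":-1}]'
python3 -m pendant '[{"translation":[0.02,-0.4,0],"angular":[0,0,0],"hand":-1},{"translation":[0.02,-0.4,0],"angular":[0,0,0],"hand":-1}]'
python3 -m pendant '[{"translation":[0.02,-0.4,0],"angular":[0,0,0],"hand":-1},{"translation":[0.02,-0.4,0],"angular":[0,0,0],"hand":-1}]'
python3 look.py 16
```

```text
time: 16.3
ee_pos: [0.4203, 0.2851, 0.0995]
eef_rot: [-0.02, 0.707, 0.02, 0.707]
ft_force: [-0.8, 0.2, 1.7]
width: 0.0009
time: 16.5
ee_pos: [0.4206, 0.2771, 0.0993]
eef_rot: [-0.02, 0.707, 0.02, 0.707]
ft_force: [0.6, -0.3, -1.1]
width: 0.0006
time: 16.7
ee_pos: [0.4209, 0.2693, 0.0994]
eef_rot: [-0.02, 0.707, 0.02, 0.707]
ft_force: [0.1, 0.0, 0.3]
width: 0.0003
{'point': [235.1, 279.0], 'confidence': 0.63} [ 7.30238428 -5.57525095]
{'point': [226.7, 285.7], 'confidence': 0.57} [-15.28025798  43.09639388]
mask 271 285 230 239 68
[-0.17140811 -3.25117688] [0.42108589 0.26905566 0.09954012] [ 0.02248704 -0.911142    0.59414858] 16.8
```

```bash
python3 -m pendant '[{"translation":[0,0,1],"angular":[0,0,0],"hand":-1},{"translation":[0,0,2],"angular":[0,0,0],"hand":-1},{"translation":[0,0,2],"angular":[0,0,0],"hand":-1},{"translation":[2.5,0.1,0],"angular":[0,0,0],"hand":-1},{"translation":[2.5,0.1,0],"angular":[0,0,0],"hand":-1},{"translation":[2.5,0.1,0],"angular":[0,0,0],"hand":-1},{"translation":[2.5,0.1,0],"angular":[0,0,0],"hand":-1},{"translation":[2.5,0.1,0],"angular":[0,0,0],"hand":-1},{"translation":[2.5,0.1,0],"angular":[0,0,0],"hand":-1},{"translation":[0,0,0],"angular":[0,0,0],"hand":-1},{"translation":[0,0,0],"angular":[0,0,0],"hand":-1}]'
python3 look.py 17; python3 - <<'E'
from h import *
im=save('top','top17.png')[:,:,::-1];cv2.imwrite('pics/top17z.png',cv2.resize(im[120:270,130:330],(800,600),interpolation=cv2.INTER_CUBIC))
print(r.mark_of('top','lime_center'))
E
```

```text
time: 17.9
ee_pos: [0.571, 0.276, 0.1499]
eef_rot: [-0.02, 0.707, 0.02, 0.707]
ft_force: [-0.4, 0.4, 0.4]
width: 0.0003
{'point': [234.4, 280.1], 'confidence': 0.68} [ 6.69374042 -0.41367252]
{'point': [191.3, 418.5], 'confidence': 0.16} [152.49508813 573.15743237]
mask 271 284 230 240 66
[-149.50234755   -1.9851512 ] [0.57024638 0.27630004 0.14997317] [-0.43385402  0.88817616  0.08098966] 18.0
[]
```

View pics/scene17z.png

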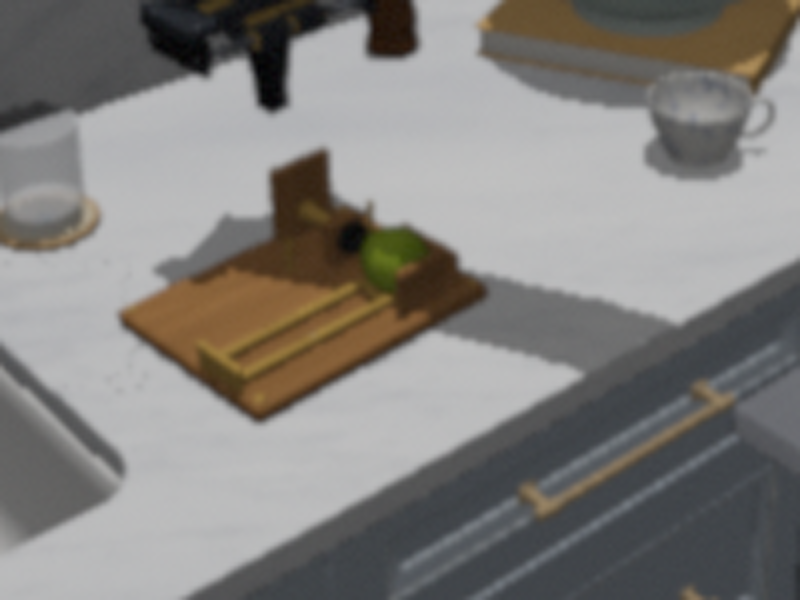

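View pics/top17z.png

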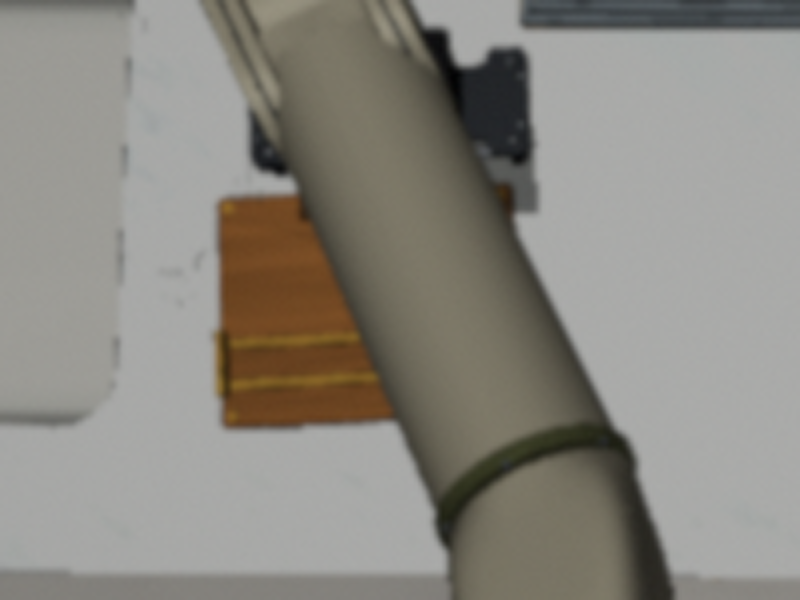

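The lime sits in the ring at zoom (395,260), the predicted seated pixel, and the handle is out. I'll go down behind the plate and move in until contact.

```bash
python3 -m pendant '[{"translation":[0,-0.2,-2],"angular":[0,0,0],"hand":-1},{"translation":[0,0,-2],"angular":[0,0,0],"hand":-1},{"translation":[0,0,-2],"angular":[0,0,0],"hand":-1},{"translation":[0,0,-1.3],"angular":[0,0,0],"hand":-1},{"translation":[0,0,0],"angular":[0,0,0],"hand":-1},{"translation":[-0.5,-0.03,0],"angular":[0,0,0],"hand":-1},{"translation":[-0.5,-0.03,0],"angular":[0,0,0],"hand":-1},{"translation":[0,0,0],"angular":[0,0,0],"hand":-1},{"translation":[0,0,0],"angular":[0,0,0],"hand":-1}]'
python3 look.py 18
python3 -m pendant '[{"translation":[-0.4,-0.02,0],"angular":[0,0,0],"hand":-1},{"translation":[-0.4,-0.02,0],"angular":[0,0,0],"hand":-1},{"translation":[0,0,0],"angular":[0,0,0],"hand":-1}]'
python3 -m pendant '[{"translation":[-0.4,-0.02,0],"angular":[0,0,0],"hand":-1},{"translation":[0,0,0],"angular":[0,0,0],"hand":-1}]'
```

```text
time: 19.0
ee_pos: [0.5612, 0.2735, 0.0775]
eef_rot: [-0.02, 0.706, 0.021, 0.707]
ft_force: [0.7, 1.0, 0.0]
width: 0.0006
{'point': [232.5, 282.2], 'confidence': 0.5} [ 3.01733934 11.72159205]
mask 270 284 230 239 66
[-140.37242035    0.52766766] [0.56127445 0.27327112 0.07712059] [-0.14462539  0.40306234  1.06756692] 19.1
time: 19.4
ee_pos: [0.5528, 0.2727, 0.0768]
eef_rot: [-0.02, 0.707, 0.02, 0.707]
ft_force: [2.9, -0.0, -0.7]
width: 0.0008
time: 19.6
ee_pos: [0.5489, 0.2725, 0.0768]
eef_rot: [-0.02, 0.707, 0.02, 0.707]
ft_force: [2.1, 0.4, -1.3]
width: 0.0004
```

View pics/scene18z.png

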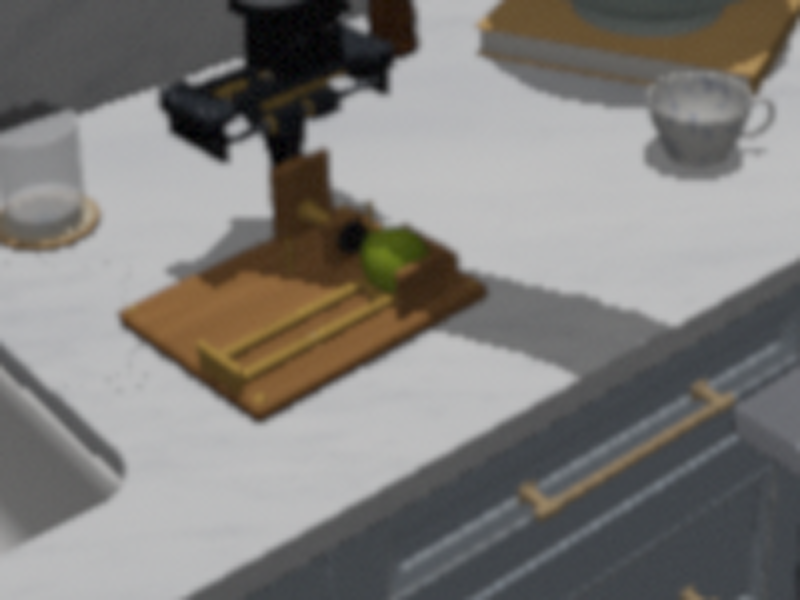

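```bash
for i in 1; do :; done
python3 -m pendant '[{"translation":[-0.4,-0.02,0],"angular":[0,0,0],"hand":-1},{"translation":[-0.4,-0.02,0],"angular":[0,0,0],"hand":-1},{"translation":[0,0,0],"angular":[0,0,0],"hand":-1},{"translation":[0,0,0],"angular":[0,0,0],"hand":-1}]'
python3 -m pendant '[{"translation":[-0.3,-0.02,0],"angular":[0,0,0],"hand":-1},{"translation":[0,0,0],"angular":[0,0,0],"hand":-1},{"translation":[0,0,0],"angular":[0,0,0],"hand":-1}]'
python3 -m pendant '[{"translation":[-0.3,-0.02,0],"angular":[0,0,0],"hand":-1},{"translation":[0,0,0],"angular":[0,0,0],"hand":-1},{"translation":[0,0,0],"angular":[0,0,0],"hand":-1}]'
python3 -m pendant '[{"translation":[-0.3,-0.02,0],"angular":[0,0,0],"hand":-1},{"translation":[0,0,0],"angular":[0,0,0],"hand":-1},{"translation":[0,0,0],"angular":[0,0,0],"hand":-1}]'
python3 look.py 19
```

```text
time: 20.0
ee_pos: [0.5412, 0.272, 0.0768]
eef_rot: [-0.02, 0.707, 0.02, 0.707]
ft_force: [4.0, -0.8, 0.3]
width: 0.0004
time: 20.3
ee_pos: [0.5382, 0.2719, 0.0768]
eef_rot: [-0.02, 0.707, 0.02, 0.707]
ft_force: [4.3, -1.7, -0.2]
width: 0.0007
time: 20.6
ee_pos: [0.5356, 0.2717, 0.0768]
eef_rot: [-0.02, 0.706, 0.02, 0.707]
ft_force: [6.0, -1.1, -2.1]
width: 0.0005
time: 20.9
ee_pos: [0.5328, 0.2716, 0.0768]
eef_rot: [-0.02, 0.706, 0.02, 0.707]
ft_force: [7.4, -0.4, -2.0]
width: 0.0006
{'point': [234.6, 279.2], 'confidence': 0.74} [ 5.55044822 -3.21124549]
mask 270 285 230 240 74
[-111.93447846    0.64255119] [0.53288925 0.27153612 0.07683005] [ 7.20122508 -0.07041289 -1.82925661] 21.0
```

View pics/scene19z.png

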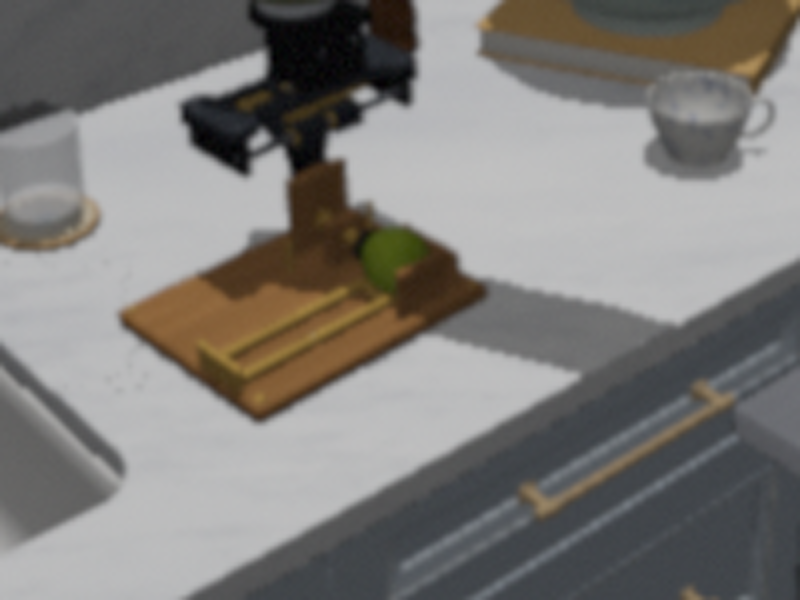

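```bash

python3 -m pendant '[{"translation":[-0.3,-0.02,0],"angular":[0,0,0],"hand":-1},{"translation":[0,0,0],"angular":[0,0,0],"hand":-1},{"translation":[0,0,0],"angular":[0,0,0],"hand":-1}]'
python3 -m pendant '[{"translation":[-0.3,-0.02,0],"angular":[0,0,0],"hand":-1},{"translation":[0,0,0],"angular":[0,0,0],"hand":-1},{"translation":[0,0,0],"angular":[0,0,0],"hand":-1}]'
python3 -m pendant '[{"translation":[-0.2,-0.01,0],"angular":[0,0,0],"hand":-1},{"translation":[0,0,0],"angular":[0,0,0],"hand":-1},{"translation":[0,0,0],"angular":[0,0,0],"hand":-1}]'
python3 look.py 20
python3 - <<'E'
from h import *
for n in (0,17,18,19,20):
    im=cv2.imread(f'pics/scene{n}.png')[190:255,235:290];cv2.imwrite(f'pics/p{n}.png',cv2.resize(im,(660,780),interpolation=cv2.INTER_CUBIC)[:600])
for t in(0,20,25,30,35):
    print(t,[tuple(np.round((np.array(proj('scene',[*w(-109+t,y),.09]))[::-1]-[180,170]+.4)*4)) for y in(-30,30)],[tuple(np.round((np.array(proj('scene',[*w(-109+t,y),.02]))[::-1]-[180,170]+.4)*4)) for y in(-30,)])
# image shift by correlation of plate patch
a=cv2.imread('pics/scene17.png');
for n in(18,19,20):
    b=cv2.imread(f'pics/scene{n}.png')
    T=cv2.resize(a[207:229,246:264],None,fx=8,fy=8,interpolation=cv2.INTER_CUBIC);I=cv2.resize(b[200:245,240:285],None,fx=8,fy=8,interpolation=cv2.INTER_CUBIC)
    q=cv2.matchTemplate(I,T,cv2.TM_CCOEFF_NORMED);_,v,_,l=cv2.minMaxLoc(q);print(n,v,(l[0]/8-6)*4,(l[1]/8-7)*4)
E
```

```text
time: 21.3
ee_pos: [0.5301, 0.2714, 0.0769]
eef_rot: [-0.02, 0.706, 0.02, 0.708]
ft_force: [8.0, 0.0, -3.8]
width: 0.0001
time: 21.6
ee_pos: [0.5274, 0.2713, 0.0769]
eef_rot: [-0.02, 0.706, 0.02, 0.708]
ft_force: [9.9, -0.6, -3.8]
width: 0.0004
time: 21.9
ee_pos: [0.5256, 0.2711, 0.0769]
eef_rot: [-0.02, 0.706, 0.02, 0.708]
ft_force: [11.0, 1.0, -5.4]
width: 0.0004
{'point': [234.1, 279.2], 'confidence': 0.69} [ 3.34135733 -1.29008858]
mask 270 285 230 238 81
[-104.6715253     0.63290767] [0.52563755 0.27113193 0.07691603] [ 1.08038385e+01 -1.46610121e-03 -5.06146070e+00] 22.0
0 [(np.float64(279.0), np.float64(175.0)), (np.float64(337.0), np.float64(150.0))] [(np.float64(285.0), np.float64(247.0))]
20 [(np.float64(294.0), np.float64(184.0)), (np.float64(352.0), np.float64(158.0))] [(np.float64(300.0), np.float64(257.0))]
25 [(np.float64(298.0), np.float64(186.0)), (np.float64(356.0), np.float64(160.0))] [(np.float64(304.0), np.float64(259.0))]
30 [(np.float64(302.0), np.float64(188.0)), (np.float64(360.0), np.float64(162.0))] [(np.float64(307.0), np.float64(261.0))]
35 [(np.float64(306.0), np.float64(191.0)), (np.float64(364.0), np.float64(164.0))] [(np.float64(311.0), np.float64(264.0))]
18 0.645005464553833 -0.5 6.5
19 0.6922628879547119 16.0 17.5
20 0.6953257322311401 21.5 19.5
```

View pics/scene20z.png

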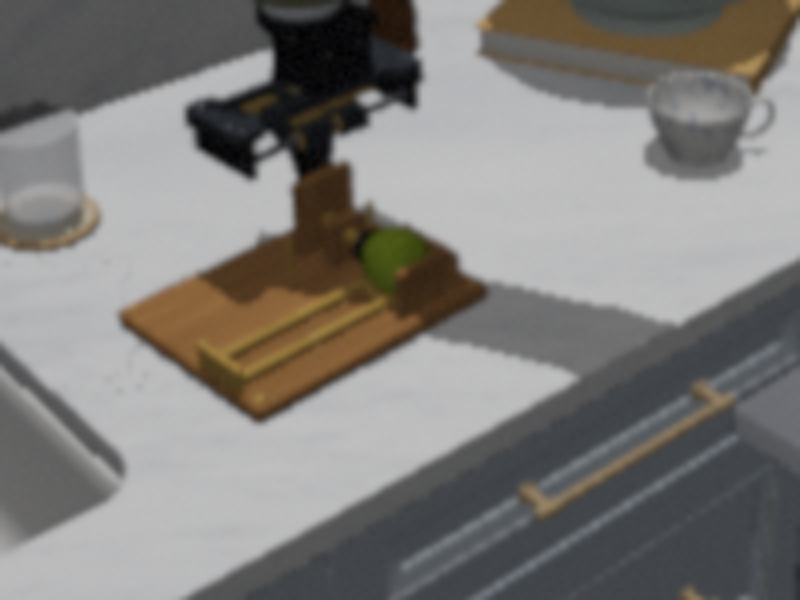

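The plate's image shift of 22 zoom pixels gives about 28 mm, the force 11 N of 12, and the geometry about 26 mm. I'll push 2 mm more.

```bash

python3 -m pendant '[{"translation":[-0.2,-0.01,0],"angular":[0,0,0],"hand":-1},{"translation":[0,0,0],"angular":[0,0,0],"hand":-1},{"translation":[0,0,0],"angular":[0,0,0],"hand":-1},{"translation":[0,0,0],"angular":[0,0,0],"hand":-1},{"translation":[0,0,0],"angular":[0,0,0],"hand":-1}]'
python3 look.py 21
python3 - <<'E'
from h import *
a=cv2.imread('pics/scene18.png');
for n in(19,20,21):
    b=cv2.imread(f'pics/scene{n}.png')
    T=cv2.resize(a[209:223,250:263],None,fx=8,fy=8,interpolation=cv2.INTER_CUBIC);I=cv2.resize(b[203:240,244:280],None,fx=8,fy=8,interpolation=cv2.INTER_CUBIC)
    q=cv2.matchTemplate(I,T,cv2.TM_CCOEFF_NORMED);_,v,_,l=cv2.minMaxLoc(q);print(n,v,(l[0]/8-6)*4,(l[1]/8-6)*4)
im=cv2.imread('pics/scene21.png')[195:245,240:306];cv2.imwrite('pics/p21.png',cv2.resize(im,(792,600),interpolation=cv2.INTER_CUBIC))
for y in(-43,43):print((np.array(proj('scene',[*w(-79,y),.046]))[::-1]-[240,195]+.4)*12)
for t in(25,30,35):print(t,[(np.array(proj('scene',[*w(-109+t,y),.046]))[::-1]-[240,195]+.4)*12 for y in(-30,30)])
E
```

```text
time: 22.5
ee_pos: [0.5238, 0.271, 0.077]
eef_rot: [-0.02, 0.706, 0.02, 0.708]
ft_force: [12.2, 0.8, -5.3]
width: 0.0005
{'point': [236.0, 278.0], 'confidence': 0.73} [  9.00734442 -11.24321081]
{'point': [260.8, 237.1], 'confidence': 0.57} [  24.52556296 -181.03532561]
mask 270 285 230 240 80
[-102.87579325    0.66933841] [0.52384681 0.27099325 0.07690577] [12.53546057  0.02427331 -5.8657803 ] 22.6
19 0.9727217555046082 17.0 10.0
20 0.961082398891449 22.5 12.5
21 0.9591429233551025 24.0 13.5
[158.4955388  422.10398181]
[401.88918116 306.13958919]
25 [array([185.01021094, 397.07138489]), array([354.73937919, 316.52783467])]
30 [array([196.48948884, 404.00184365]), array([366.26758032, 323.11142652])]
35 [array([208.01735553, 410.96163725]), array([377.84329881, 329.72215486])]
```

View pics/p21.png

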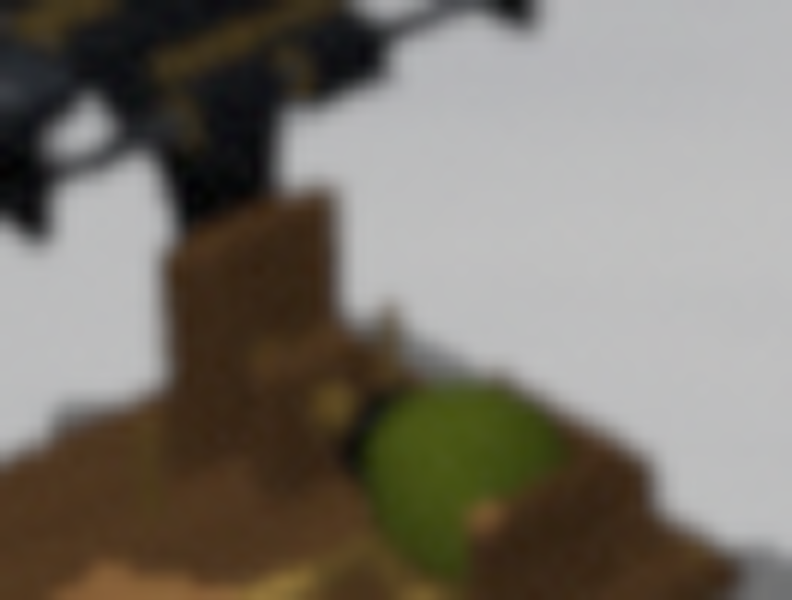

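The plate shift of 24 by 13.5 zoom pixels corresponds to about 30 mm, and the push is 12.2–12.5 N as expected. The pad is on the lime, which is in the ring against the fence, with the fingers clear of it. Handing in.

```bash
python3 -c "
from bench import r
print(r.close_job()); print(r.read_state()['ft_force'])"
```

```text
the job is handed in; nothing more can be done
None
the job is handed in; nothing more can be done
```

I rolled the lime about 80 mm along the rails with light strokes of the closed fingertips on its top, never lifting it, until it dropped into the ring seat. That is over half a turn, worked out from the distance rolled. I then pushed the handle plate in from behind and handed the job in at about 22.6 s while still holding it. The hand-in gave no verdict.

**Strokes that failed:** two of the five strokes did not move the lime on. The second slid off and the lime ended up back at its start. Another, near the end, barely touched it. I repeated both.

**Last checks:**
- **Lime in the seat:** its picture position matches the ring seat. The lime detector's last readings scattered by about 10 mm, so I relied on the colour outline and the picture.
- **Handle travel:** about 30 mm by the plate's shift in the picture, with a push of 12.2–12.5 N against the expected 12 N. The fingers' position against the fitted board gave about 28 mm. Both are within the 25 to 35 mm allowed.
- **Grip and clearance:** in the picture the pad rests on the lime and the fingers touch only the plate.
- **Bystanders:** the arm never went near the jigger, the salt box or the teacup. I did not measure them again at the end.

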